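# Open the spring-loaded cooling-water strainer

### The arm

A 6-joint arm with a two-finger parallel gripper is mounted at the origin on the work surface. World frame = base frame: x ahead of the robot, y to its left, z up, the work surface at z = 0. Lengths are in m, angles in rad, forces in N, time in s.
With the tool pointing down it reaches from about 0.3 to 0.875 m from the base axis. Payload 6.4 kg.
Tool frame: the origin (TCP) lies at the very end of the fingers, on their centre line; the grasp point (between the pads) lies 19 mm behind it; x points along the fingers, y is the direction in which the jaws open and shut, and the axes are right-handed (so a half turn about x gives the same grasp; the last joint's range is limited). The gripper opens to 85 mm and grips with 20 to 120 N. Pads are 22 mm wide; open, the fingers measure 114 mm over their backs; the gripper's body (76 mm by 85 mm) begins 54 mm behind the grasp point. The pads swing forward as they close: fully open they stand 13 mm farther back than shut.
Start: joints at [1.076, 0.181, 1.607, -0, 1.354, -0.206], TCP at [0.164, 0.551, 0.231] pointing down, gripper open.
Joint ranges: [-2.99, 2.99], [-0.89, 2.07], [0.3, 2.58], [-1.14, 4.28], [0, 2.63], [-3.12, 3.12]. Speed limits (rad/s): [2.57, 2.57, 3.01, 3.14, 3.14, 3.14].

### API

Orientations are given as a unit quaternion [w, x, y, z].
In Python, from bench import status, optics, hand_in gives the robot as it stands. The module is installed in compiled form; this text tells all that it offers.
- The arm moves only by the shell command python3 -m jog 'ROWS'. ROWS is JSON, one flat list of numbers, 5 for each row, row after row: the shift along the tool's x, y, z in mm, then the turn about the tool's x in degrees, then the opening in per cent of the stroke, from 0 (shut) to 100 (fully open). In form: [tx, ty, tz, yaw, gripper, tx, ty, tz, yaw, gripper, ...]. A call has exactly 5 rows; each row is the pose to reach, as a shift and turn from the pose commanded when the call began, along the tool's axes at that moment; what a row does not reach only later rows make up. A row lasts 1/10 s, in which the tool goes at most 50 mm and 8.59 degrees, less where a joint would pass 70% of its speed; a pose out of reach is approached as far as the arm can. A call with a gripper value outside its range is refused whole. The fingers move at their own pace and stop on an object; the grip force is fixed at half the most. Time passes only in rows, so rows that repeat a pose let the fingers close, or fill a call up. It gives the time, the measured TCP pose, the force and the opening at its end, in the units of the state.
- status.get_obs(): the state, without advancing time (a new reading comes with each control period).
- optics.camera(name): name is "scene" or "side" or "wrist"; returns the picture (420x560x3 uint8, red, green, blue); there is no depth.
- optics.get_calibration(name): a dict with "vertical_fov" (degrees; the focal length in pixels is half the picture's height over the tangent of half this angle, whatever the lens; pixels are square), "cx", "cy" (the principal point, pixels), "k1" (the pictures are not rectified: a ray, as slopes to the right and down, at radius r is drawn at 1 + k1 r^2 times it, then the intrinsics apply), "extrinsics" (4x4, takes a point from camera to world coordinates). Camera axes: x right, y up, looking along -z (the intrinsics and any distortion apply to the point x, -y, -z); pixel columns grow to the right and rows downward; lengths in m; the calibration is good to about 2 mm. A picture is of the moment at which its call begins: read the wrist's pose just before it. get_calibration takes no time and is no camera call; for the wrist camera it gives the pose at the moment of the call.
- hand_in(): hands the job in, once; it reports no verdict.
The state is a dict: "time_s": time; "q": joint angles; "dq": joint speeds; "joint_efforts": joint torques, N m; "eef_pos": TCP position; "eef_rot": TCP orientation; "wrist_force": force on the tool from outside, world axes, zero at the start; "torque": the same for the moment, N m; "opening": opening from 0.0 (shut) to 1.0 (fully open).
Only numpy, scipy, OpenCV 4.12 (cv2) and the standard library are available. Lean on these libraries where they do the work, as an engineer would, in place of code of your own. Each camera call takes 0.05 s, during which the arm holds its last target. There are 200 camera calls.

### The job

Unscrew the blue cap of the cooling-water strainer (anticlockwise) without forcing its thread: while it is still on, pull, press or push it with no more than about 10 N. Have it in the gripper when it comes free, because the spring inside will throw it off where the safety collar lets go (that place has to be felt for), lift it clear, and set it down gently, standing on its rim with the grip on top, inside the white tray. Leave everything else on the bench where it is.

Things in the scene. Friction and masses are not known exactly. Their poses are not given: they have to be found in the camera images.
- cap_mid (a point): middle of the blue plastic screw cap (about 0.12 kg, 56 mm tall): its top 16 mm is a round ribbed grip 54 mm across, below it a hollow skirt 51 mm across, 40 mm deep. The point lies on its axis, 28 mm above its bottom rim; the grip's middle is 20 mm higher. z points out of the cap's top
- cap: the same cap, origin at the centre of its rim. Right-hand thread: unscrews anticlockwise seen from above, rises 26 mm a turn, stays where it is left, turns with under 0.5 N m; 1.3 mm of sideways play. After about 0.9 to 1 turn the thread ends, but a safety collar on the neck still holds the cap's two inner lugs at that height (see neck)
- housing: cooling-water strainer, fixed to the bench: steel base plate 130 x 100 mm, blue round body 62 mm across, brass pipe stubs to both sides (along its y, reaching 78 mm out, 30 mm up), grey flange 68 mm across with its top 60 mm above the bench. Origin on the bench under its centre, on the axis of neck and cap; z up
- neck (a point): flange top centre, on the axis. Neck 43.5 mm across, 35 mm tall. Safety collar at its top, hidden by the cap: a level lip with 2 notches, met 5 to 65 degrees past the thread's end, differently each time. Only there, for about 12 degrees of turn, the cap comes out upward (6 mm); turned on, the lugs strike the notch's end or go under the lip again. A spring follower pushes the cap up (8 N home, 5 N at the collar)
- tray: white square parts tray, 160 x 160 mm outside, walls 4 mm thick, rim 16 mm above the bench, floor about 4 mm thick; fixed. Origin under its centre on the bench. It stands to one side of the strainer, a rack of vials to the other
- tray_in (a point): centre of the tray's inner floor, on the floor's surface; x and y along its sides
- rack: yellow rack with capped vials, 100 x 140 mm, 72 mm tall, fixed; leave it alone. Origin under its centre
- cartridge: bystander: spare white filter cartridge standing upright, cylinder 45 mm across, 70 mm tall; origin at the centre of its underside
- oring: bystander: black rubber O-ring lying flat, 48 mm across, 6 mm thick; origin at the centre of its underside
- flask: bystander: small green glass flask with a narrow neck, 60 mm across, 112 mm tall; origin at the centre of its underside
- beaker: bystander: clear glass beaker, 68 mm across, 75 mm tall; origin at the centre of its underside
- washbottle: bystander: white plastic bottle with red cap, 60 mm across, 140 mm tall; origin at the centre of its underside
- jar: bystander: amber glass jar with white lid, 56 mm across, 70 mm tall; origin at the centre of its underside
- screwdriver: bystander: orange-handled screwdriver lying on the bench, 170 mm long; origin at its underside
Mind the look-alikes: they are no part of the job. What is meant by the cap is not green, and is the larger of those in its own colour.

How it is judged:
By the outcome, as a careful person would: the job done as asked, in the order asked, and still so for the second after the job is handed in, with the robot touching nothing.
It also fails if it takes over 72 s, if anything falls off the work surface, if the arm or the gripper's body presses on something with over 40 N, if the wrist force passes 120 N, or if a joint passes its speed limit or range.

## Working session

There is one attempt and no reset: what is moved stays moved. The work goes in short steps, Python scripts to look and compute and a shell command to move; the robot and the scene stay as the last step left them, time stands still between calls to the robot, and variables do not carry over. Pictures are saved under pics/ and viewed, on a budget of 10 in all, crops included, one or two more only if the job needs it, and the job is handed in when it is done.

```bash
mkdir -p pics
cat > h.py <<'E'
import numpy as np, cv2
from bench import status, optics
def K(c):
    f=210/np.tan(np.radians(c["vertical_fov"])/2); return f
def ray(c,u,v):
    f=K(c); d=np.array([(u-c["cx"])/f,(v-c["cy"])/f]); s=d.copy()
    for _ in range(30): s=d/(1+c["k1"]*(s@s))
    E=np.array(c["extrinsics"]); r=E[:3,:3]@np.array([s[0],-s[1],-1]); return E[:3,3],r/np.linalg.norm(r)
def onz(c,u,v,z):
    o,r=ray(c,u,v); return o+r*(z-o[2])/r[2]
def proj(c,p):
    E=np.array(c["extrinsics"]); q=E[:3,:3].T@(np.array(p)-E[:3,3]); s=np.array([q[0],-q[1]])/-q[2]
    s=s*(1+c["k1"]*(s@s)); return s*K(c)+[c["cx"],c["cy"]]
def snap(n,name):
    c=optics.get_calibration(n); im=optics.camera(n); cv2.imwrite(f"pics/{name}.png",im[:,:,::-1]); return c,im
E
python3 - <<'E'
from h import *
import pickle
d={}
for n in ("scene","side","wrist"):
    d[n]=snap(n,n+"0"); c=d[n][0]; print(n,c["vertical_fov"],c["k1"],np.round(c["extrinsics"],3).tolist())
pickle.dump(d,open("d0.pkl","wb"))
a=np.hstack([cv2.resize(d[n][1],(400,300)) for n in("side","wrist")])
cv2.imwrite("pics/sw0.png",a[:,:,::-1]); o=status.get_obs();print(o["eef_pos"],o["eef_rot"],o["time_s"],o["opening"])
E
```

```text
scene 43.89127865146288 -0.03403604705624481 [[-0.48, -0.751, 0.454, 1.039], [0.877, -0.42, 0.234, 0.264], [0.015, 0.51, 0.86, 0.964], [0.0, 0.0, 0.0, 1.0]]
side 50.01691694069193 -0.03202593548550016 [[0.771, 0.443, -0.458, 0.082], [-0.637, 0.527, -0.562, -0.577], [-0.007, 0.725, 0.689, 0.82], [0.0, 0.0, 0.0, 1.0]]
wrist 62.67702435854428 -0.059176892898287405 [[0.286, -0.913, -0.29, 0.087], [0.958, 0.272, 0.089, 0.574], [-0.002, -0.304, 0.953, 0.373], [0.0, 0.0, 0.0, 1.0]]
[0.16354839 0.55083714 0.23062691] [ 0.69958739  0.10132285  0.6999086  -0.10217195] 0.15 1.0007642604357914
```

View pics/scene0.png

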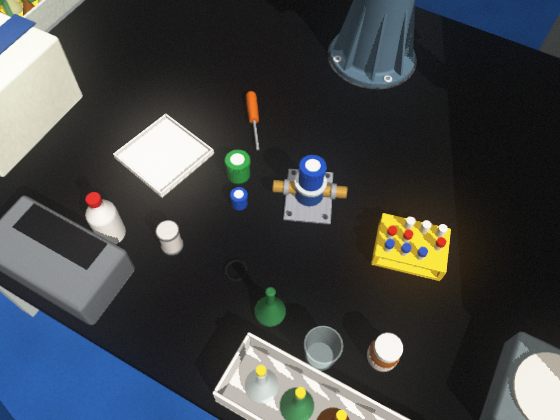

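View pics/sw0.png

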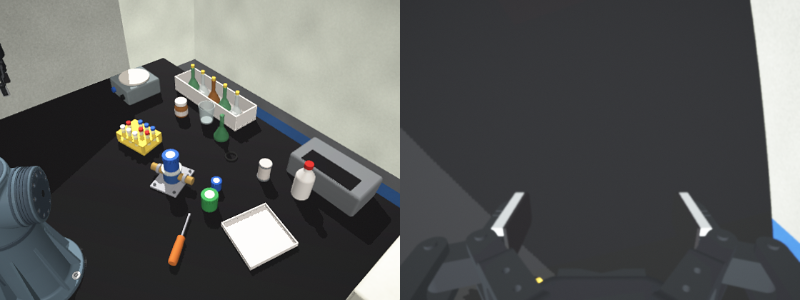

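The scene view shows these candidates: the strainer cap at (313,165), the green cap at (238,160), the small blue cap at (239,198), and the blue vial tops at about (390,244). I choose the large blue cap on the strainer. The tray is at (164,154).

Run:
```python
from h import *
import pickle
d=pickle.load(open("d0.pkl","rb"))
(cs,s),(cd,e)=d["scene"],d["side"]
def blobs(im,lo,hi,box,mn):
    hsv=cv2.cvtColor(im,cv2.COLOR_RGB2HSV); m=cv2.inRange(hsv,lo,hi)
    x0,y0,x1,y1=box; z=np.zeros_like(m); z[y0:y1,x0:x1]=m[y0:y1,x0:x1]
    n,l,st,ce=cv2.connectedComponentsWithStats(z)
    return [(st[i].tolist(),ce[i].round(2).tolist()) for i in range(1,n) if st[i][4]>mn]
W=((0,0,180),(180,70,255)); 
print(blobs(s,*W,(295,150,332,180),15)); sb=(220,200,265,235); print(blobs(e,*W,sb,10))
print("blue",blobs(s,(105,120,40),(130,255,255),(290,145,340,215),30),blobs(e,(105,120,40),(130,255,255),(210,190,275,260),30))
def quad(im,box):
    hsv=cv2.cvtColor(im,cv2.COLOR_RGB2HSV); m=cv2.inRange(hsv,(0,0,110),(180,70,255)); x0,y0,x1,y1=box; m=m[y0:y1,x0:x1]
    cn=max(cv2.findContours(m,0,2)[0],key=cv2.contourArea); h=cv2.convexHull(cn)
    for eps in range(2,20):
        q=cv2.approxPolyDP(h,eps,True)
        if len(q)==4: return q[:,0]+[x0,y0]
for c,im,b in((cs,s,(105,105,222,202)),(cd,e,(300,275,425,385))):
    q=quad(im,b); P=np.array([onz(c,*p,.016) for p in q]); print(q.tolist(),P.round(3).tolist(),P.mean(0).round(4),[np.linalg.norm(P[i]-P[i-1]).round(3) for i in range(4)])
a=np.hstack([cv2.resize(s[110:240,200:360],(400,325),interpolation=2),cv2.resize(e[180:300,190:330],(379,325),interpolation=2)])
cv2.imwrite("pics/crop.png",a[:,:,::-1])
```

```text
[([305, 159, 16, 13, 159], [312.46, 164.8]), ([323, 173, 9, 7, 24], [327.54, 177.46])]
[([231, 211, 14, 10, 107], [237.9, 215.79]), ([220, 229, 5, 6, 20], [221.95, 231.15]), ([250, 228, 11, 7, 32], [253.56, 232.12]), ([226, 230, 3, 5, 14], [227.07, 232.14])]
blue [([298, 154, 29, 37, 664], [311.41, 173.43]), ([296, 193, 26, 13, 194], [308.49, 199.78])] [([226, 208, 25, 33, 570], [238.88, 225.23]), ([229, 245, 22, 13, 190], [239.06, 251.09])]
[[165, 113], [213, 153], [161, 197], [113, 153]] [[0.434, -0.348, 0.016], [0.479, -0.186, 0.016], [0.632, -0.22, 0.016], [0.589, -0.382, 0.016]] [ 0.5335 -0.2842  0.016 ] [np.float64(0.158), np.float64(0.168), np.float64(0.157), np.float64(0.168)]
[[371, 283], [417, 341], [350, 378], [309, 314]] [[0.627, -0.225, 0.016], [0.589, -0.383, 0.016], [0.43, -0.351, 0.016], [0.466, -0.197, 0.016]] [ 0.5281 -0.2893  0.016 ] [np.float64(0.163), np.float64(0.162), np.float64(0.162), np.float64(0.159)]
```

View pics/crop.png

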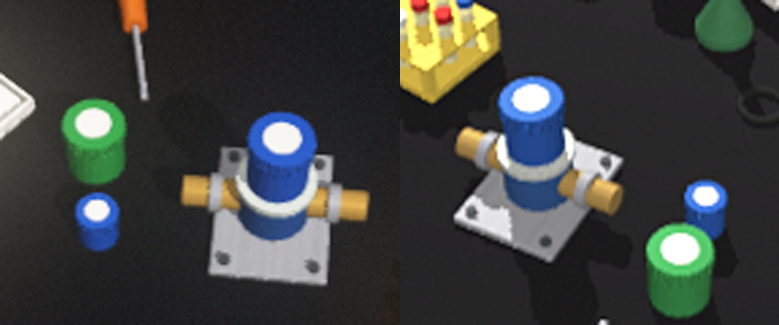

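The crop shows the blue cap with its white top disc on the strainer (scene 312,165; side 238,216). The green cap and the small blue cap stand apart from it. Next I triangulate the disc.

```bash
cat >> h.py <<'E'
def tri(a,b):
    A=[];B=[]
    M=np.zeros((3,3));v=np.zeros(3)
    for o,r in(a,b):
        P=np.eye(3)-np.outer(r,r); M+=P; v+=P@o
    x=np.linalg.solve(M,v); return x,[np.linalg.norm((np.eye(3)-np.outer(r,r))@(x-o)) for o,r in(a,b)]
from scipy.spatial.transform import Rotation as R
def tool():
    o=status.get_obs(); q=o["eef_rot"]; return np.array(o["eef_pos"]),R.from_quat([q[1],q[2],q[3],q[0]]).as_matrix(),o
E
python3 - <<'E'
from h import *
import pickle
d=pickle.load(open("d0.pkl","rb"))
cs,cd=d["scene"][0],d["side"][0]
x,e=tri(ray(cs,312.46,164.8),ray(cd,237.9,215.79)); print(x,e)
p,M,o=tool(); print(M.round(3)); print("shift to 130mm above",M.T@(x+[0,0,.13]-p)*1000, o["q"],o["wrist_force"])
for n,c,u in(("green",cs,(238,158)),("smallblue",cs,(239,192))): print(n,onz(c,*u,.05))
# housing orientation: pipe ends in scene at z=.03
print("pipe",onz(cs,274,186,.04),onz(cs,346,192,.04))
print("rack",onz(cs,412,225,.072),onz(cs,380,222,.072))
E
```

```text
[0.46846456 0.05009123 0.11909466] [np.float64(0.000985796441180949), np.float64(0.000985796441181012)]
[[-0.001  0.285  0.959]
 [-0.001  0.959 -0.285]
 [-1.    -0.001 -0.   ]]
shift to 130mm above [ -18.09516996 -393.19570963  434.8920551 ] [ 1.07569521e+00  1.81347171e-01  1.60773124e+00  1.43899958e-05
  1.35379802e+00 -2.06316581e-01] [ 0.58632985  0.20423867 -1.02925756]
green [ 0.4837466  -0.11540899  0.05      ]
smallblue [ 0.55761644 -0.06897166  0.05      ]
pipe [ 0.50327405 -0.01574283  0.04      ] [0.44230345 0.12391585 0.04      ]
rack [0.46929736 0.27480374 0.072     ] [0.49389617 0.21681967 0.072     ]
```

```bash
python3 -m jog '[0,-20,22,0,100, -5,-60,66,0,100, -10,-105,116,0,100, -15,-150,166,0,100, -18,-196,217,0,100]'
python3 -m jog '[0,-45,50,0,100, 0,-95,105,0,100, 0,-140,155,0,100, 0,-175,195,0,100, 0,-197,218,0,100]'
python3 -m jog '[0,0,0,0,100, 0,0,0,0,100, 0,0,0,0,100, 0,0,0,0,100, 0,0,0,0,100]'
python3 - <<'E'
from h import *
c,im=snap("wrist","w1"); p,M,o=tool(); print(p,o["q"].round(3) if hasattr(o["q"],"round") else o["q"],o["wrist_force"]); print(M.round(3))
print("pred cap top px",proj(c,[.4685,.0501,.119]))
hsv=cv2.cvtColor(im,cv2.COLOR_RGB2HSV); m=cv2.inRange(hsv,(105,120,40),(130,255,255))
n,l,st,ce=cv2.connectedComponentsWithStats(m); print([(st[i].tolist(),ce[i].round(1).tolist()) for i in range(1,n) if st[i][4]>200])
E
```

```text
time_s: 0.65
eef_pos: [0.2834, 0.3538, 0.2458]
eef_rot: [0.7, 0.102, 0.7, -0.101]
wrist_force: [1.4, 0.1, -0.3]
opening: 0.998
time_s: 1.15
eef_pos: [0.4138, 0.1402, 0.2459]
eef_rot: [0.7, 0.102, 0.7, -0.102]
wrist_force: [0.7, -0.6, -0.3]
opening: 0.999
time_s: 1.65
eef_pos: [0.4126, 0.1433, 0.2457]
eef_rot: [0.7, 0.101, 0.7, -0.101]
wrist_force: [-0.8, 0.0, -0.3]
opening: 1.0
[0.41270306 0.14314865 0.24576646] [ 0.061 -0.157  1.918  0.     1.38  -1.224] [ 0.2494026  -0.07323945  0.23022761]
[[ 0.     0.283  0.959]
 [ 0.     0.959 -0.283]
 [-1.     0.     0.   ]]
pred cap top px [199.3859505  285.68646179]
[([461, 221, 22, 20, 309], [471.3, 230.3]), ([174, 234, 62, 76, 2573], [208.9, 268.5]), ([433, 235, 21, 21, 297], [442.7, 245.1]), ([405, 250, 21, 20, 289], [414.3, 259.6])]
```

View pics/w1.png

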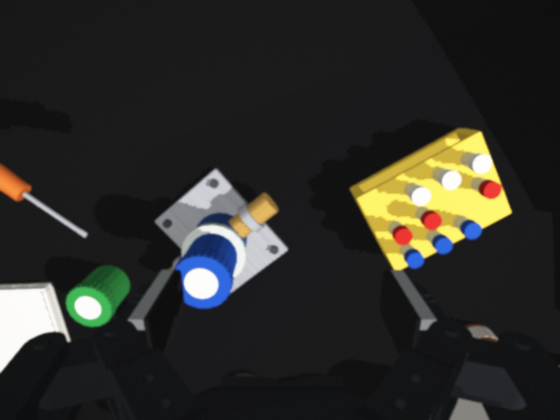

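The wrist view shows the cap's white disc at (200,283). The prediction was (199,286), so the estimate is good to about 1 mm. I move above it while pre-turning clockwise, so that joint 6 has range for unscrewing.

```bash
python3 -m jog '[0,-15,16,8,100, 0,-30,32,16,100, 0,-45,48,24,100, 0,-60,64,32,100, 0,-73,80,40,100]'
python3 -m jog '[0,0,0,8,100, 0,0,0,16,100, 0,0,0,24,100, 0,0,0,32,100, 0,0,0,40,100]'
python3 -m jog '[0,0,0,4,100, 0,0,0,8,100, 0,0,0,10,100, 0,0,0,10,100, 0,0,0,10,100]'
python3 - <<'E'
from h import *
c,im=snap("wrist","w2"); p,M,o=tool(); print(p,np.round(o["q"],3),o["wrist_force"],o["torque"]); print(M.round(3))
g=np.array([.4685,.0501,.119]); u=proj(c,g); print("pred",u)
hsv=cv2.cvtColor(im,cv2.COLOR_RGB2HSV); m=cv2.inRange(hsv,(0,0,170),(180,70,255))
n,l,st,ce=cv2.connectedComponentsWithStats(m)
for i in range(1,n):
    if st[i][4]>150: print(st[i],ce[i].round(1),onz(c,*ce[i],.119).round(4))
E
```

```text
time_s: 2.2
eef_pos: [0.4693, 0.0492, 0.2458]
eef_rot: [0.622, 0.336, 0.622, -0.336]
wrist_force: [0.5, 0.9, 0.5]
opening: 0.999
time_s: 2.7
eef_pos: [0.4689, 0.0501, 0.2457]
eef_rot: [-0.469, -0.529, -0.47, 0.529]
wrist_force: [-0.4, -0.2, 0.1]
opening: 0.998
time_s: 3.2
eef_pos: [0.469, 0.0498, 0.2458]
eef_rot: [-0.423, -0.566, -0.423, 0.566]
wrist_force: [0.1, 0.1, -0.2]
opening: 1.001
[0.46903766 0.04972122 0.2457726 ] [-0.147 -0.07   1.84   0.     1.371  0.14 ] [-0.20994494  0.57883574 -0.09193783] [-0.01146369  0.01394615 -0.00146017]
[[ 0.     0.959 -0.283]
 [ 0.    -0.283 -0.959]
 [-1.     0.    -0.   ]]
pred [283.2847084  196.88117006]
[ 210   95  144  138 6671] [285.7 155.1] [0.4799 0.0822 0.119 ]
[ 263  177   38   37 1131] [281.6 194.9] [0.4676 0.0521 0.119 ]
[ 498  242   62   59 1755] [533.5 271.2] [ 0.666 -0.081  0.119]
[379 247  19  18 271] [388.  255.1] [ 0.5404 -0.0256  0.119 ]
[   0  254   37   88 1222] [ 17.8 295.1] [0.2033 0.0292 0.119 ]
[392 269  45  60 779] [414.7 298.8] [ 0.5558 -0.076   0.119 ]
[128 270  45  61 800] [148.5 299.8] [ 0.3234 -0.0085  0.119 ]
[239 296  43  47 279] [260.3 318.7] [ 0.4152 -0.0559  0.119 ]
[329 296  29  26 563] [343.2 308.6] [ 0.4909 -0.067   0.119 ]
[526 310  34  49 949] [546.2 329.3] [ 0.6764 -0.151   0.119 ]
[ 334  332   66   64 3121] [364.3 359.2] [ 0.4977 -0.1295  0.119 ]
```

```bash
python3 -m jog '[0,-0.6,-0.5,0,100, 20,-1.3,-1,0,100, 45,-1.3,-1,0,100, 65,-1.3,-1,0,100, 80,-1.3,-1,0,100]'
python3 -m jog '[20,0,0,0,100, 40,0,0,0,85, 57,0,0,0,80, 70,0,0,0,75, 75,0,0,0,72]'
python3 -m jog '[0,0,0,0,72, 0,0,0,0,72, 0,0,0,0,70, 0,0,0,0,70, 0,0,0,0,70]'
python3 -m jog '[0,0,0,0,68, 0,0,0,0,68, 0,0,0,0,68, 0,0,0,0,66, 0,0,0,0,66]'
python3 - <<'E'
from h import *
c,im=snap("side","s1"); c2,w=snap("wrist","w3"); c3,s=snap("scene","c1"); p,M,o=tool(); print(p,np.round(o["q"],3),o["wrist_force"],o["torque"],o["opening"])
s=s[90:240,220:400]; e=im[140:290,150:330]; w=w[40:420,60:500]
cv2.imwrite("pics/m.png",np.hstack([cv2.resize(a,(267,h)) if 0 else cv2.resize(a,(266,230),interpolation=2) for a in(s,e,w)for h in[0]])[:,:,::-1])
E
```

```text
time_s: 3.75
eef_pos: [0.4675, 0.0508, 0.1644]
eef_rot: [-0.423, -0.566, -0.423, 0.567]
wrist_force: [0.1, 0.1, -0.3]
opening: 1.003
time_s: 4.25
eef_pos: [0.4673, 0.0508, 0.0895]
eef_rot: [-0.422, -0.566, -0.423, 0.567]
wrist_force: [-0.1, -0.1, -0.0]
opening: 0.72
time_s: 4.75
eef_pos: [0.4685, 0.0506, 0.0912]
eef_rot: [0.423, 0.567, 0.423, -0.567]
wrist_force: [0.1, -0.6, -0.2]
opening: 0.699
time_s: 5.25
eef_pos: [0.4681, 0.0506, 0.0907]
eef_rot: [-0.423, -0.567, -0.423, 0.567]
wrist_force: [-0.2, 0.4, -0.1]
opening: 0.661
[0.46813978 0.05063452 0.09074548] [-0.145  0.134  1.977  0.     1.03   0.144] [-0.55892294 -0.23162603 -0.50783433] [ 0.04646034 -0.01641652  0.00984617] 0.6611368625005583
```

View pics/m.png

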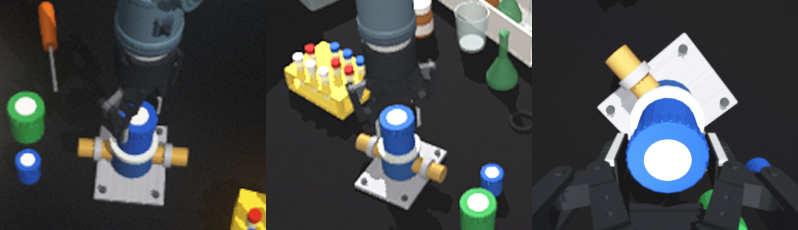

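The pads straddle the grip evenly in all three views, with no contact force at a 56 mm opening. I close in small steps.

```bash
python3 -m jog '[0,0,0,0,65, 0,0,0,0,65, 0,0,0,0,64, 0,0,0,0,64, 0,0,0,0,64]'
python3 -m jog '[0,0,0,0,63, 0,0,0,0,63, 0,0,0,0,62, 0,0,0,0,62, 0,0,0,0,62]'
python3 - <<'E'
from h import *
p,M,o=tool(); print(M.T@o["wrist_force"],p,o["torque"])
E
```

```text
time_s: 5.9
eef_pos: [0.4686, 0.0505, 0.091]
eef_rot: [0.423, 0.567, 0.423, -0.567]
wrist_force: [3.0, -0.3, 0.7]
opening: 0.642
time_s: 6.4
eef_pos: [0.4689, 0.0505, 0.0912]
eef_rot: [0.423, 0.567, 0.422, -0.566]
wrist_force: [4.4, -1.7, 2.9]
opening: 0.628
[-2.94061899  4.73034262  0.32517958] [0.46886004 0.05045186 0.09117938] [-0.21672246 -0.78155061 -0.01107212]
```

```bash
python3 -m jog '[0,0.5,0,0,58, 0,0.5,0,0,55, 0,0.5,0,0,50, 0,0.5,0,0,50, 0,0.5,0,0,50]'
python3 - <<'E'
from h import *
p,M,o=tool(); print(M.T@o["wrist_force"],p,o["torque"])
E
```

```text
time_s: 6.9
eef_pos: [0.4689, 0.0505, 0.0912]
eef_rot: [0.423, 0.567, 0.423, -0.567]
wrist_force: [2.1, -0.9, 5.4]
opening: 0.612
[-5.39148499  2.28479835  0.21089492] [0.46886072 0.05047487 0.09121269] [-0.15204674 -0.45301815 -0.00796382]
```

```bash
python3 -m jog '[-0.5,0.4,0,0,50, -0.8,0.4,0,0,50, -1.09,0.4,0,-4,50, -1.38,0.4,0,-8,50, -1.67,0.4,0,-12,50]'
python3 - <<'E'
from h import *
p,M,o=tool(); print(M.T@o["wrist_force"],p,o["torque"])
E
python3 -m jog '[-0.43,0,0,-6,50, -0.87,0,0,-12,50, -1.3,0,0,-18,50, -1.73,0,0,-24,50, -1.73,0,0,-24,50]'
python3 - <<'E'
from h import *
p,M,o=tool(); print(M.T@o["wrist_force"],p,o["torque"])
E
```

```text
time_s: 7.4
eef_pos: [0.4681, 0.0507, 0.0921]
eef_rot: [-0.48, -0.518, -0.481, 0.519]
wrist_force: [-0.2, -1.0, 4.8]
opening: 0.61
[-4.78561013 -0.16919118  0.98527916] [0.46806447 0.05065542 0.09214033] [-0.07336222 -0.05472392 -0.03785735]
time_s: 7.9
eef_pos: [0.4682, 0.0505, 0.0939]
eef_rot: [0.577, 0.408, 0.578, -0.408]
wrist_force: [0.5, -1.2, 2.8]
opening: 0.614
[-2.84660012  0.02260955  1.30187324] [0.46823052 0.05046724 0.09387163] [-0.09638211 -0.16419857  0.04563607]
```

```bash
python3 -m jog '[-0.55,0,0,-6,50, -1,0,0,-12,50, -1.45,0,0,-18,50, -1.9,0,0,-24,50, -2.3,0,0,-30,50]'
python3 -m jog '[-0.45,0,0,-6,50, -0.87,0,0,-12,50, -1.3,0,0,-18,50, -1.73,0,0,-24,50, -2.17,0,0,-30,50]'
python3 - <<'E'
from h import *
p,M,o=tool(); print(M.T@o["wrist_force"],p,o["torque"],o["q"][5])
E
```

```text
time_s: 8.4
eef_pos: [0.4684, 0.0504, 0.0961]
eef_rot: [0.663, 0.245, 0.664, -0.245]
wrist_force: [1.2, -2.0, 2.8]
opening: 0.606
time_s: 8.9
eef_pos: [0.4687, 0.0503, 0.0983]
eef_rot: [0.704, 0.065, 0.704, -0.065]
wrist_force: [3.4, -2.4, 0.6]
opening: 0.611
[-0.60410138 -1.69208264  3.77632963] [0.46866865 0.05026553 0.09828055] [-0.37507073 -0.4804763  -0.03668378] -1.5330269825017762
```

```bash
python3 -m jog '[-0.4,-0.2,0.3,-6,50, -0.8,-0.3,0.6,-12,50, -1.25,-0.3,0.6,-18,50, -1.7,-0.3,0.6,-24,50, -2.1,-0.3,0.6,-30,50]'
python3 -m jog '[-0.43,0,0,-6,50, -0.87,0,0,-12,50, -1.3,0,0,-18,50, -1.73,0,0,-24,50, -2.17,0,0,-30,50]'
python3 - <<'E'
from h import *
p,M,o=tool(); print(M.T@o["wrist_force"],p,o["torque"],o["q"][5])
E
```

```text
time_s: 9.4
eef_pos: [0.4691, 0.0503, 0.1004]
eef_rot: [0.697, -0.119, 0.697, 0.12]
wrist_force: [1.5, -0.2, 3.5]
opening: 0.615
time_s: 9.9
eef_pos: [0.4692, 0.0504, 0.1026]
eef_rot: [0.642, -0.296, 0.642, 0.296]
wrist_force: [2.3, -0.2, 2.6]
opening: 0.613
[-2.59014096 -1.86115771  1.29905584] [0.46920503 0.05037524 0.1025629 ] [ 0.21006675 -0.4089429  -0.0553118 ] -2.5809887970191903
```

```bash
python3 -m jog '[-0.4,-0.2,0.2,-5,50, -0.75,-0.3,0.2,-10,50, -1.1,-0.3,0.2,-15,50, -1.3,-0.3,0.2,-15,50, -1.3,-0.3,0.2,-15,50]'
python3 -m jog '[0,0,0,0,66, 0,0,0,0,72, 0,0,0,0,78, 0,0,0,0,78, 0,0,0,0,78]'
python3 - <<'E'
from h import *
p,M,o=tool(); print(p,o["q"][5],o["torque"]); snap("side","s2"); snap("wrist","w4")
E
python3 -m jog '[0,0,0,8,78, 0,0,0,16,78, 0,0,0,24,78, 0,0,0,32,78, 0,0,0,40,78]'
```

```text
time_s: 10.4
eef_pos: [0.4692, 0.0505, 0.1037]
eef_rot: [0.599, -0.375, 0.599, 0.377]
wrist_force: [0.8, 3.7, 1.1]
opening: 0.608
time_s: 10.9
eef_pos: [0.4698, 0.0499, 0.1041]
eef_rot: [0.598, -0.377, 0.598, 0.377]
wrist_force: [-0.2, 0.2, 0.2]
opening: 0.781
[0.46978104 0.04987633 0.10413536] -2.841463470321881 [-0.03515687 -0.01087705 -0.02581261]
time_s: 11.5
eef_pos: [0.4699, 0.0499, 0.1042]
eef_rot: [0.691, -0.148, 0.692, 0.148]
wrist_force: [-0.7, 0.2, 0.0]
opening: 0.778
```

```bash
python3 -m jog '[0,0,0,8,78, 0,0,0,16,78, 0,0,0,24,78, 0,0,0,32,78, 0,0,0,40,78]' | grep force
python3 -m jog '[0,0,0,8,78, 0,0,0,16,78, 0,0,0,24,78, 0,0,0,32,78, 0,0,0,40,78]' | grep force
python3 -m jog '[0,0,0,8,78, 0,0,0,16,78, 0,0,0,24,78, 0,0,0,32,78, 0,0,0,40,78]' | grep force
python3 -m jog '[0,0,0,8,78, 0,0,0,16,78, 0,0,0,24,78, 0,0,0,32,78, 0,0,0,40,78]' | grep force
python3 -m jog '[0,0,0,8,78, 0,0,0,16,78, 0,0,0,24,78, 0,0,0,32,78, 0,0,0,40,78]' | grep force
python3 -m jog '[0,0,0,8,78, 0,0,0,16,78, 0,0,0,24,78, 0,0,0,32,78, 0,0,0,40,78]'
python3 -m jog '[0,0,0,4,78, 0,0,0,8,78, 0,0,0,10,78, 0,0,0,10,78, 0,0,0,10,78]'
python3 - <<'E'
from h import *
p,M,o=tool(); print(p,o["q"].tolist(),o["torque"]); print(M.round(3))
import pickle; d=pickle.load(open("d0.pkl","rb"))
def disc(im,near):
    m=cv2.inRange(cv2.cvtColor(im,cv2.COLOR_RGB2HSV),(0,0,170),(180,70,255)); n,l,st,ce=cv2.connectedComponentsWithStats(m)
    i=min((i for i in range(1,n) if st[i][4]>60),key=lambda i:np.hypot(*(ce[i]-near))); return ce[i],st[i][4]
cs,s=snap("scene","c3"); ce,e=snap("side","s3"); cw,w=snap("wrist","w5")
g=[.4687,.0503,.1315]
a=disc(s,proj(cs,g));b=disc(e,proj(ce,g));c=disc(w,proj(cw,g)); print(a,b,c)
print(tri(ray(ce,*b[0]),ray(cw,*c[0])),tri(ray(cs,*a[0]),ray(ce,*b[0])),onz(cw,*c[0],.1315))
E
```

```text
wrist_force: [0.0, 0.0, -0.4]
wrist_force: [0.4, 0.5, 0.5]
wrist_force: [-0.5, -0.2, 0.1]
wrist_force: [-0.8, -0.2, -0.1]
wrist_force: [-0.2, 0.1, -0.1]
time_s: 14.5
eef_pos: [0.4699, 0.0499, 0.1042]
eef_rot: [-0.218, 0.673, -0.218, -0.673]
wrist_force: [-0.5, -0.2, 0.1]
opening: 0.778
time_s: 15.0
eef_pos: [0.4699, 0.0499, 0.1042]
eef_rot: [-0.273, 0.652, -0.273, -0.652]
wrist_force: [-0.0, 0.7, 0.4]
opening: 0.781
[0.46989913 0.0499381  0.10422484] [-0.14608344117869348, 0.11475816738269577, 1.9655620686060948, 2.440046757890509e-05, 1.061255976851181, 2.2186797821376203] [-0.01600353 -0.007449    0.00249438]
[[ 0.    -0.713 -0.701]
 [ 0.    -0.701  0.713]
 [-1.    -0.    -0.   ]]
(array([312.5087108 , 188.20905923]), np.int32(287)) (array([246.15859031, 238.77312775]), np.int32(454)) (array([283.72169 , 305.272169]), np.int32(4071))
(array([0.45967372, 0.04284227, 0.08268307]), [np.float64(0.027544599212725854), np.float64(0.027544599212725993)]) (array([0.47633904, 0.0515918 , 0.04039731]), [np.float64(0.00967384839707397), np.float64(0.009673848397073899)]) [0.46879715 0.04890136 0.1315    ]
```

```bash
python3 -m jog '[0,0.4,0.7,0,74, 0,0.4,0.7,0,70, 0,0.4,0.7,0,67, 0,0.4,0.7,0,66, 0,0.4,0.7,0,65]'
python3 -m jog '[0,0,0,0,64, 0,0,0,0,63, 0,0,0,0,62, 0,0,0,0,62, 0,0,0,0,62]'
python3 - <<'E'
from h import *
p,M,o=tool(); print(M.T@o["wrist_force"],p,o["torque"],o["q"][5])
a=cv2.imread("pics/side0.png")[180:290,180:310];b=cv2.imread("pics/s3.png")[180:290,180:310]
cv2.imwrite("pics/m2.png",cv2.resize(np.hstack([a,b]),None,fx=3,fy=3,interpolation=2))
E
```

```text
time_s: 15.65
eef_pos: [0.4691, 0.0502, 0.1042]
eef_rot: [0.274, -0.652, 0.274, 0.652]
wrist_force: [0.3, -0.2, -0.1]
opening: 0.651
time_s: 16.15
eef_pos: [0.469, 0.05, 0.1042]
eef_rot: [0.274, -0.652, 0.274, 0.652]
wrist_force: [-2.0, -2.0, 3.1]
opening: 0.623
[-3.0826305   2.83528492 -0.08646581] [0.46899648 0.05001196 0.10423895] [-0.25213995  0.40828221 -0.05793106] 2.2199302540401407
```

View pics/m2.png

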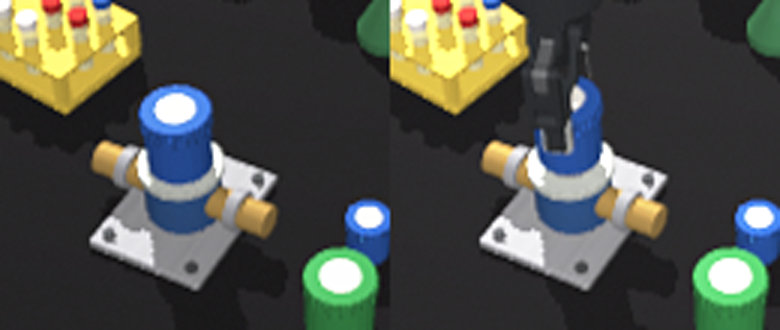

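The cap sits higher than at the start (its top edge is about 8 px up in the enlarged crop), with both pads on the grip. I continue unscrewing.

```bash
python3 -m jog '[-0.4,0.6,0,0,55, -0.4,0.6,0,0,50, -0.8,0.6,0,-6,50, -1.25,0.6,0,-12,50, -1.67,0.6,0,-18,50]'
python3 -m jog '[-0.43,0,0,-6,50, -0.87,0,0,-12,50, -1.3,0,0,-18,50, -1.73,0,0,-24,50, -2.17,0,0,-30,50]'
python3 - <<'E'
from h import *
p,M,o=tool(); print(M.T@o["wrist_force"],p,o["torque"],o["q"][5])
E
```

```text
time_s: 16.65
eef_pos: [0.4694, 0.0498, 0.106]
eef_rot: [-0.167, 0.688, -0.167, -0.687]
wrist_force: [2.3, -0.1, -1.2]
opening: 0.61
time_s: 17.15
eef_pos: [0.4696, 0.05, 0.1083]
eef_rot: [0.016, 0.708, 0.017, -0.706]
wrist_force: [2.1, 0.8, 0.4]
opening: 0.609
[-0.38861913 -0.71380782 -2.17057967] [0.46963239 0.04997613 0.10830748] [ 0.25762379 -0.33553677 -0.03965096] 1.3768644041863052
```

```bash
python3 -m jog '[-0.43,0,-0.3,-6,50, -0.87,0,-0.3,-12,50, -1.3,0,-0.3,-18,50, -1.73,0,-0.3,-24,50, -2.17,0,-0.3,-30,50]'
python3 -m jog '[-0.43,0,0,-6,50, -0.87,0,0,-12,50, -1.3,0,0,-18,50, -1.73,0,0,-24,50, -2.17,0,0,-30,50]'
python3 - <<'E'
from h import *
p,M,o=tool(); print(M.T@o["wrist_force"],p,o["torque"],o["q"][5])
E
```

```text
time_s: 17.65
eef_pos: [0.4698, 0.0502, 0.1104]
eef_rot: [0.199, 0.679, 0.199, -0.678]
wrist_force: [1.2, 2.1, 0.7]
opening: 0.608
time_s: 18.15
eef_pos: [0.4694, 0.05, 0.1125]
eef_rot: [0.368, 0.604, 0.368, -0.604]
wrist_force: [-0.1, 0.6, 1.8]
opening: 0.607
[-1.7563389  -0.31771636 -0.49446078] [0.46936328 0.05000602 0.11252792] [ 0.09249974  0.02217368 -0.05721805] 0.32974390130602016
```

```bash
python3 -m jog '[-0.43,0,-0.1,-6,50, -0.87,0,-0.1,-12,50, -1.3,0,-0.1,-18,50, -1.73,0,-0.1,-24,50, -2.17,0,-0.1,-30,50]'
python3 -m jog '[-0.3,0,0,-4,50, -0.58,0,0,-8,50, -0.87,0,0,-12,50, -0.87,0,0,-12,50, -0.87,0,0,-12,50]'
python3 - <<'E'
from h import *
p,M,o=tool(); print(M.T@o["wrist_force"],p,o["torque"],o["q"][5])
E
```

```text
time_s: 18.65
eef_pos: [0.4694, 0.0498, 0.1146]
eef_rot: [0.512, 0.488, 0.511, -0.488]
wrist_force: [0.2, -0.1, 1.8]
opening: 0.611
time_s: 19.15
eef_pos: [0.4695, 0.0499, 0.1155]
eef_rot: [0.559, 0.434, 0.558, -0.433]
wrist_force: [1.7, 0.9, 0.0]
opening: 0.607
[-0.03005866  1.87658977 -0.46111975] [0.46946045 0.04988756 0.11551932] [ 0.07221705 -0.20882452  0.06637578] -0.3970489246613991
```

```bash
python3 -m jog '[-0.2,0,0,-3,50, -0.43,0,0,-6,50, -0.43,0,0,-6,50, -0.43,0,0,-6,50, -0.43,0,0,-6,50]'
python3 -m jog '[-0.2,0,0,-3,50, -0.43,0,0,-6,50, -0.43,0,0,-6,50, -0.43,0,0,-6,50, -0.43,0,0,-6,50]'
python3 - <<'E'
from h import *
p,M,o=tool(); print(M.T@o["wrist_force"],p,o["torque"],o["q"][5])
E
```

```text
time_s: 19.65
eef_pos: [0.4693, 0.0499, 0.116]
eef_rot: [0.581, 0.404, 0.58, -0.404]
wrist_force: [2.0, 0.3, 0.8]
opening: 0.614
time_s: 20.15
eef_pos: [0.4691, 0.0498, 0.1163]
eef_rot: [0.601, 0.373, 0.601, -0.373]
wrist_force: [1.7, 0.4, 0.8]
opening: 0.61
[-0.8357027   1.64972999  0.39622113] [0.46913001 0.04981684 0.11634365] [ 0.01005673 -0.08648353  0.05103007] -0.6069801131704078
```

```bash
python3 -m jog '[-0.2,0,0,-3,50, -0.43,0,0,-6,50, -0.43,0,0,-6,50, -0.43,0,0,-6,50, -0.43,0,0,-6,50]'
python3 -m jog '[-0.2,0,0,-3,50, -0.43,0,0,-6,50, -0.43,0,0,-6,50, -0.43,0,0,-6,50, -0.43,0,0,-6,50]'
python3 - <<'E'
from h import *
p,M,o=tool(); print(M.T@o["wrist_force"],p,o["torque"],o["q"][5])
E
```

```text
time_s: 20.65
eef_pos: [0.469, 0.0499, 0.1166]
eef_rot: [0.62, 0.341, 0.62, -0.341]
wrist_force: [1.9, -0.8, -0.2]
opening: 0.611
time_s: 21.15
eef_pos: [0.4688, 0.0499, 0.1168]
eef_rot: [0.636, 0.308, 0.637, -0.308]
wrist_force: [2.3, 0.2, -3.2]
opening: 0.606
[3.2193274  1.95127833 1.31694546] [0.46875112 0.04990286 0.11680258] [ 0.05080176 -0.31980336  0.03708384] -0.8164677087156192
```

```bash
python3 -m jog '[0,0.3,0.2,-2,50, 0,0.3,0.2,-4,50, 0,0.3,0.2,-4,50, 0,0.3,0.2,-4,50, 0,0.3,0.2,-4,50]'
python3 -m jog '[0,0,0,-2,50, 0,0,0,-4,50, 0,0,0,-4,50, 0,0,0,-4,50, 0,0,0,-4,50]'
python3 - <<'E'
from h import *
p,M,o=tool(); print(M.T@o["wrist_force"],p,o["torque"],o["q"][5])
E
```

```text
time_s: 21.65
eef_pos: [0.469, 0.0498, 0.117]
eef_rot: [0.647, 0.285, 0.647, -0.285]
wrist_force: [0.4, -1.0, -2.0]
opening: 0.61
time_s: 22.15
eef_pos: [0.4695, 0.0498, 0.1172]
eef_rot: [0.657, 0.263, 0.657, -0.263]
wrist_force: [-0.6, -0.7, -0.3]
opening: 0.613
[ 0.25810387 -0.92319209  0.11173134] [0.46946092 0.04981291 0.11724469] [-0.17721003  0.05193935  0.01681242] -0.9562864041567612
```

```bash
python3 -m jog '[-0.3,0,0,-2,50, -0.6,0,0,-4,50, -0.6,0,0,-4,50, -0.6,0,0,-4,50, -0.6,0,0,-4,50]'
python3 -m jog '[0,0,0,-2,50, 0,0,0,-4,50, 0,0,0,-4,50, 0,0,0,-4,50, 0,0,0,-4,50]'
python3 - <<'E'
from h import *
p,M,o=tool(); print(M.T@o["wrist_force"],p,o["torque"],o["q"][5])
E
```

```text
time_s: 22.65
eef_pos: [0.4698, 0.0499, 0.1181]
eef_rot: [0.666, 0.24, 0.665, -0.239]
wrist_force: [-0.4, 0.9, 3.8]
opening: 0.61
time_s: 23.15
eef_pos: [0.4698, 0.0499, 0.118]
eef_rot: [0.674, 0.216, 0.673, -0.216]
wrist_force: [0.8, 0.3, 3.7]
opening: 0.611
[-3.70352398  0.72884397  0.44328896] [0.46980936 0.04993473 0.11796257] [ 0.2591444 -0.1672059  0.0009982] -1.095923045112327
```

The tension flipped to +3.8 N, which matches the spring minus the cap's weight, so the lugs look to be in a notch. I stop turning and lift gently, watching the force.

```bash
python3 -m jog '[-0.3,0,0,0,50, -0.6,0,0,0,50, -1,0,0,0,50, -1,0,0,0,50, -1,0,0,0,50]'
```

```text
time_s: 23.65
eef_pos: [0.4696, 0.0499, 0.1189]
eef_rot: [0.674, 0.216, 0.673, -0.216]
wrist_force: [2.5, 2.2, 2.9]
opening: 0.613
```

```bash
python3 -m jog '[-0.4,0.1,0.3,0,50, -0.8,0.1,0.3,0,50, -1.2,0.1,0.3,0,50, -1.5,0.1,0.3,0,50, -1.5,0.1,0.3,0,50]'
python3 - <<'E'
from h import *
p,M,o=tool(); print(M.T@o["wrist_force"],p,o["torque"],o["q"][5])
E
```

```text
time_s: 24.15
eef_pos: [0.4696, 0.0498, 0.1202]
eef_rot: [0.673, 0.216, 0.673, -0.216]
wrist_force: [1.8, 2.6, 3.3]
opening: 0.608
[-3.34122018  3.12419175 -0.07784712] [0.46957267 0.04982803 0.1201865 ] [ 0.46582599 -0.27956603 -0.02008781] -1.0968986747383096
```

```bash
python3 -m jog '[-0.4,0.5,0,0,50, -0.8,0.5,0,0,50, -1.2,0.5,0,0,50, -1.6,0.5,0,0,50, -2,0.5,0,0,50]'
python3 -m jog '[-0.5,0,0,0,50, -1,0,0,0,50, -1.5,0,0,0,50, -2,0,0,0,50, -2,0,0,0,50]'
python3 - <<'E'
from h import *
p,M,o=tool(); print(M.T@o["wrist_force"],p,o["torque"],o["q"][5])
E
```

```text
time_s: 24.65
eef_pos: [0.4696, 0.05, 0.1221]
eef_rot: [0.673, 0.216, 0.674, -0.216]
wrist_force: [-0.8, -1.2, 3.8]
opening: 0.612
time_s: 25.15
eef_pos: [0.4699, 0.0502, 0.1242]
eef_rot: [0.673, 0.216, 0.673, -0.216]
wrist_force: [-2.4, -0.9, 2.4]
opening: 0.61
[-2.37599785 -2.11467095 -1.42573586] [0.46989691 0.05024657 0.12424013] [-0.20255256  0.23667378  0.02139376] -1.0958887251992082
```

```bash
python3 -m jog '[-1,-0.3,-0.2,0,50, -3,-0.3,-0.2,0,50, -6,-0.3,-0.2,0,50, -9,-0.3,-0.2,0,50, -12,-0.3,-0.2,0,50]'
python3 -m jog '[-8,0,0,0,50, -22,0,0,0,50, -40,0,0,0,50, -55,0,0,0,50, -64,0,0,0,50]'
python3 -m jog '[0,-8,8,0,50, 0,-24,25,0,50, 0,-44,45,0,50, 0,-65,67,0,50, 0,-86,89,0,50]'
python3 -m jog '[0,-22,22,0,50, 0,-44,45,0,50, 0,-66,68,0,50, 0,-88,90,0,50, 0,-108,111,0,50]'
python3 -m jog '[0,-15,15,0,50, 0,-27,28,0,50, 0,-37,38,0,50, 0,-43,45,0,50, 0,-43,45,0,50]'
python3 -m jog '[0,0,0,0,50, 0,0,0,0,50, 0,0,0,0,50, 0,0,0,0,50, 0,0,0,0,50]'
python3 - <<'E'
from h import *
p,M,o=tool(); print(p,M.round(3),o["wrist_force"],o["torque"],o["q"][5])
a=snap("scene","c5")[1];b=snap("side","s5")[1];w=snap("wrist","w6")[1]
print(M.T@(np.array([.531,-.286,0])-p)*1000)
cv2.imwrite("pics/m3.png",np.hstack([cv2.resize(x,(266,230),interpolation=2) for x in(a[40:240,80:310],b[160:420,220:520],w)])[:,:,::-1])
E
```

```text
time_s: 25.65
eef_pos: [0.4694, 0.0501, 0.1362]
eef_rot: [0.673, 0.216, 0.674, -0.216]
wrist_force: [-0.7, 0.5, -0.9]
opening: 0.612
time_s: 26.15
eef_pos: [0.4703, 0.05, 0.202]
eef_rot: [0.674, 0.216, 0.673, -0.216]
wrist_force: [0.5, -0.4, -1.0]
opening: 0.61
time_s: 26.65
eef_pos: [0.4916, -0.0733, 0.1993]
eef_rot: [0.673, 0.216, 0.674, -0.216]
wrist_force: [0.7, 0.8, -2.4]
opening: 0.608
time_s: 27.15
eef_pos: [0.5189, -0.2262, 0.1991]
eef_rot: [0.673, 0.216, 0.674, -0.216]
wrist_force: [0.0, -0.5, -0.4]
opening: 0.608
time_s: 27.65
eef_pos: [0.5313, -0.2861, 0.2]
eef_rot: [0.673, 0.216, 0.673, -0.216]
wrist_force: [0.5, 0.7, -1.5]
opening: 0.614
time_s: 28.15
eef_pos: [0.5313, -0.2849, 0.2004]
eef_rot: [0.673, 0.216, 0.673, -0.216]
wrist_force: [-0.3, -0.1, -1.3]
opening: 0.609
[ 0.53127837 -0.28490354  0.20035261] [[ 0.     0.581  0.814]
 [-0.     0.814 -0.581]
 [-1.    -0.     0.   ]] [-0.3313002  -0.1307922  -1.30885264] [ 0.00127885 -0.03992107  0.01468152] -1.6397567147704135
[200.35271427  -1.04471235   0.38285051]
```

View pics/m3.png

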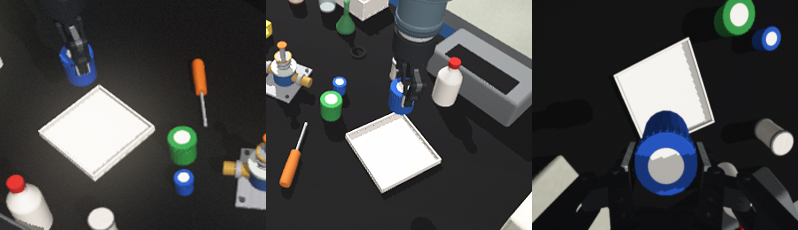

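The cap hangs upright in the gripper with its white top up, over the tray (in perspective). The wrist force of −1.3 N matches its weight. I lower it.

```bash
python3 -m jog '[15,-1,0,0,50, 45,-1,0,0,50, 80,-1,0,0,50, 110,-1,0,0,50, 130,-1,0,0,50]'
python3 -m jog '[8,0,0,0,50, 16,0,0,0,50, 22,0,0,0,50, 26,0,0,0,50, 26,0,0,0,50]'
python3 - <<'E'
from h import *
c,b=snap("side","s6");p,M,o=tool(); print(p,o["wrist_force"])
cv2.imwrite("pics/m4.png",cv2.resize(b[220:400,280:450],None,fx=3,fy=3,interpolation=2)[:,:,::-1])
E
```

```text
time_s: 28.8
eef_pos: [0.5289, -0.2848, 0.0664]
eef_rot: [0.672, 0.216, 0.675, -0.215]
wrist_force: [0.2, -0.4, -1.6]
opening: 0.606
time_s: 29.3
eef_pos: [0.5308, -0.2861, 0.0444]
eef_rot: [0.673, 0.216, 0.673, -0.216]
wrist_force: [0.6, 0.4, -1.5]
opening: 0.611
[ 0.53091044 -0.28624379  0.04470179] [ 0.41096846 -0.12022622 -1.20611617]
```

View pics/m4.png

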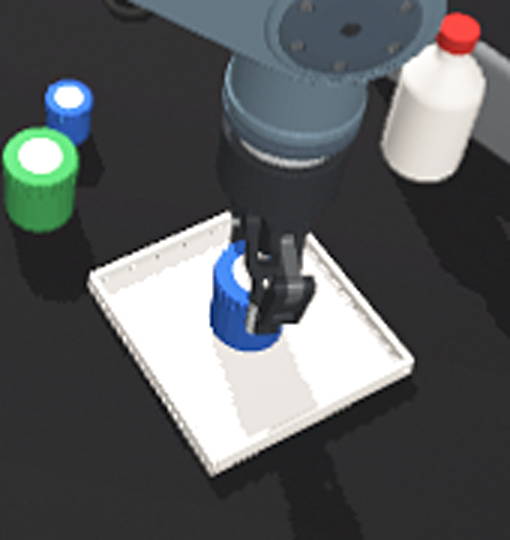

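The cap is upright above the middle of the tray, clear of the walls. Now a slow descent until contact.

```bash
python3 -m jog '[2,0,0,0,50, 4,0,0,0,50, 6,0,0,0,50, 8,0,0,0,50, 8,0,0,0,50]'
python3 -m jog '[0.5,0,0,0,50, 1,0,0,0,50, 1.5,0,0,0,50, 2,0,0,0,50, 2,0,0,0,50]'
python3 -m jog '[0.3,0,0,0,50, 0.6,0,0,0,50, 0.9,0,0,0,50, 1,0,0,0,50, 1,0,0,0,50]'
```

```text
time_s: 29.85
eef_pos: [0.5304, -0.2859, 0.0359]
eef_rot: [0.673, 0.216, 0.674, -0.216]
wrist_force: [0.4, -0.1, -0.9]
opening: 0.609
time_s: 30.35
eef_pos: [0.5309, -0.2862, 0.0352]
eef_rot: [0.674, 0.216, 0.673, -0.216]
wrist_force: [-2.9, 1.0, 5.8]
opening: 0.615
time_s: 30.85
eef_pos: [0.531, -0.2863, 0.0352]
eef_rot: [0.674, 0.216, 0.673, -0.216]
wrist_force: [-4.8, 2.8, 13.4]
opening: 0.613
```

Contact at TCP z ≈ 0.0352. I ease the pressure, then release.

```bash
python3 -m jog '[-0.8,0,0,0,50, -1.5,0,0,0,50, -1.7,0,0,0,50, -1.7,0,0,0,50, -1.7,0,0,0,50]'
python3 -m jog '[0,0,0,0,63, 0,0,0,0,65, 0,0,0,0,68, 0,0,0,0,74, 0,0,0,0,80]'
python3 -m jog '[0,0,0,0,90, 0,0,0,0,90, -5,0,0,0,90, -15,0,0,0,90, -30,0,0,0,90]'
python3 -m jog '[-25,0,0,0,90, -55,0,0,0,90, -85,0,0,0,90, -110,0,0,0,90, -120,0,0,0,90]'
python3 -m jog '[0,0,0,0,90, 0,0,0,0,90, 0,0,0,0,90, 0,0,0,0,90, 0,0,0,0,90]'
python3 - <<'E'
from h import *
p,M,o=tool(); print(p,o["wrist_force"])
a=snap("scene","c7")[1];b=snap("side","s7")[1]
cv2.imwrite("pics/m5.png",np.hstack([cv2.resize(a,(400,300)),cv2.resize(b[180:420,220:540],(400,300),interpolation=2)])[:,:,::-1])
E
```

```text
time_s: 31.35
eef_pos: [0.5308, -0.2862, 0.0352]
eef_rot: [0.674, 0.216, 0.673, -0.216]
wrist_force: [-0.4, 1.6, 3.4]
opening: 0.614
time_s: 31.85
eef_pos: [0.5305, -0.2859, 0.0347]
eef_rot: [0.673, 0.216, 0.673, -0.216]
wrist_force: [-0.4, -0.1, -0.3]
opening: 0.795
time_s: 32.35
eef_pos: [0.5303, -0.2858, 0.0654]
eef_rot: [0.673, 0.216, 0.674, -0.216]
wrist_force: [-0.4, -0.2, 0.2]
opening: 0.9
time_s: 32.85
eef_pos: [0.5322, -0.2872, 0.1898]
eef_rot: [0.676, 0.215, 0.671, -0.217]
wrist_force: [-0.3, -0.1, 0.9]
opening: 0.901
time_s: 33.35
eef_pos: [0.5302, -0.2857, 0.1838]
eef_rot: [0.673, 0.216, 0.674, -0.216]
wrist_force: [-0.7, -0.6, 0.8]
opening: 0.9
[ 0.53020661 -0.28567488  0.18378032] [-0.65057757 -0.62719336  0.78386701]
```

View pics/m5.png

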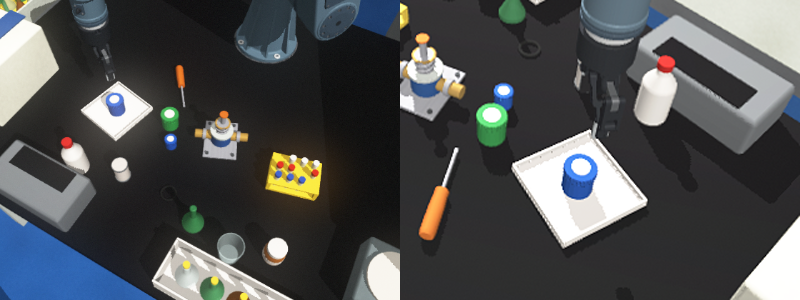

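The cap stands upright in the middle of the tray (left panel 115,103; right panel 580,172). The gripper is clear and the bystanders look unmoved. I hand in.

```bash
python3 -c "
from bench import hand_in; print(hand_in())"
```

```text
the job is handed in; nothing more can be done
None
```

The cap is off the strainer and standing on its rim, grip up, near the middle of the white tray. I handed the job in; it took about 33 s of robot time.

- **Unscrewing:** I turned it anticlockwise in two grips, 171° and then about 190°. The wrist forces I read stayed under about 6 N.
- **Coming free:** I felt the safety collar let go at about 357°, where the force jumped from about 0 to +3.8 N. I stopped turning at about 361°, with the cap in the gripper, and lifted it straight up.
- **Setting down:** The touchdown was firmer than planned. I pressed it onto the tray floor with about 13 N for a moment, eased off to about 3 N, and then released it.
- **Last checks:** The final scene and side pictures show the cap upright in the tray and the gripper clear above it. The bystanders look to be in their original places, judged by eye only.
- **Check that failed:** A mid-job height check on the cap gave no usable result because the fingers hid its top. I relied on a crop comparison and the force readings instead.

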